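Hold the cake marker ready over the cake

TASK

The little iced cake is to be marked into six slices with one cherry each. Lift the round cake marker off its hook, carry it over the row of things standing on the worktop between the stand and the cake, well above their tops and without disturbing anything, and lower it until its blades are about a centimetre above the icing: level, centred so that its ring would go down all round the cake, and turned so that every cherry is midway between two blades. The icing is still soft, so the marker must not touch the cake or cherries at any time; finish still holding the marker there, quite still, so that I can check it before it is pressed.

Things in the scene. Friction and masses are not known exactly. Their poses are not given: they have to be found in the camera images.
- marker: Cake marker, 0.25 kg, hanging level and balanced on the hook stand. Steel ring (outer diameter 149 mm, inner 144, 20 high), three 2 mm blades crossing at its centre (six spokes), black upright handle on the centre, steel wire loop on top; 130 mm high. Origin: centre of the underside, level with the blades' lower edges; z up along the handle. Blades run along x and at +60 and -60 degrees to it. 
- marker_grip (a point): Grip point on the marker's handle, on its axis 88 mm above its origin, axes as the marker's. The handle is 22 x 22 mm, 30 to 95 mm above the origin, flat sides facing x and y; below it a collar of 36 mm. Grip here from above, fingers closing along y, one either side of loop and hook, which end up between the fingers and reach at most 45 mm above this point.
- loop_crown (a point): Inner crown of the marker's hanging loop, 125 mm above the marker's origin on its z axis: it rests on the hook. The loop (5 mm wire) lies in the marker's y-z plane, 20 mm wide outside, 10 mm inside, its opening 27 mm high; the hook passes through it along x.
- hook_seat (a point): Seat of the hook on the fixed hook stand (wooden foot, 6 mm steel rod), 211 mm above the worktop, where the loop rests. x points level from the hook to the post 118 mm behind, z up. The hook opens to -x: its tip ends 17 mm in front of and 8 mm above the seat. To unhook: straight up 11 to 18 mm (more and the loop's lower end catches the rod), out along -x at least 40 mm, then lift.
- cake: Small round layer cake on a blue plate, one loose body of 0.9 kg. Origin: centre of the plate's underside, z up. Plate diameter 196 mm, 14 high; cake diameter 128; icing 64 mm above the worktop. Pale icing; six red cherries (16 mm balls, tops 11 mm above the icing) on a circle of 43 mm radius at 30, 90, 150, 210, 270 and 330 degrees from x.
- cake_top (a point): Centre of the flat icing on top of the cake, 64 mm above the worktop. Axes as the cake's: z up, x midway between two cherries, so the marker is turned right when its x axis is at 0, 60, 120, ... degrees to this x axis. Wall cupboards hang 0.33 m above the worktop, from 0.66 m ahead of the base axis on: keep the arm in front of them.
- jam_jar: Jam jar with a white lid, 65 mm diameter, 94 mm high, loose, in the row between stand and cake. Origin: centre of the underside.
- mug_blue: Dark mug with a white foot, 82 x 114 mm with its handle, 97 mm high, loose, in the row between stand and cake. Origin: centre of the underside.
- sugar_tin: Orange square tin with a wooden lid, 97 x 97 mm, 130 mm high with its knob, loose, at the far end of the row between stand and cake. Origin: centre of the underside.
- lemon: Lemon, 71 x 53 x 51 mm, loose, at the left. Origin: underside.

How it is judged (in metres and radians):
On the way, in this order (a step that is already met when the one before it is completed fails the run):
1. the marker is off the hook, held in the fingers (distance between loop_crown and hook_seat above 0.035 m and contact force between marker and the fingers above 1 N and height (world z) of marker above 0.07 m), for 0.1 s.
2. the marker passes over the row of things, its underside well above mug and jar (world y of marker between -0.08 and 0.08 m and height (world z) of marker above 0.115 m and contact force between marker and the fingers above 1 N), for 0.05 s.
At the end, for the whole second after the job is handed in: The marker is held in the fingers, still, its underside 4 to 18 mm above the icing, its centre within 8 mm of the cake's centre, level within 4 degrees, its blades within 7 degrees of midway between the cherries, and not touching the cake (horizontal distance between marker and cake_top below 0.008 m and z of marker in the frame of cake_top between 0.004 and 0.018 m and angle between marker's own z axis and vertical below 0.07 rad and (angle between the x axis of marker and the x axis of cake_top, either way round below 0.12 rad or angle between the x axis of marker and the x axis of cake_top, either way round between 0.9272 and 1.1672 rad) and contact force between marker and the fingers above 1 N and contact force between marker and cake below 0.05 N and linear speed of marker below 0.015 m/s and angular speed of marker below 0.12 rad/s); the arm keeps its last pose, push and grip.
It fails at once if the marker touches the cake, cherries or plate (contact force between marker and cake above 0.3 N).
It fails at once if the cake is moved or touched by the gripper (distance of cake from where it was at the start of the episode above 0.006 m or contact force between any of the arm, the fingers and cake above 0.5 N).
It fails at once if the jam jar, mug, sugar tin or lemon is pushed or tipped (distance of any of jam_jar, mug_blue, sugar_tin, lemon from where it was at the start of the episode above 0.015 m or angle between any of jam_jar, mug_blue, sugar_tin's own z axis and vertical above 0.3 rad).
It also fails if it takes over 48 s, if anything falls off the work surface, if the arm or the gripper's body presses on something with over 40 N, if the wrist force passes 120 N, or if a joint passes its speed limit or range.

ROBOT

A 6-joint arm with a two-finger parallel gripper is mounted at the origin on a cart in front of the work surface, level with it; the furniture and walls round the work are solid. World frame = base frame: x ahead of the robot, y to its left, z up, the work surface at z = 0. Lengths are in mm, angles in rad, forces in N, time in s.
With the tool pointing down it reaches from about 400 to 925 mm from the base axis. Payload 12.5 kg.
Tool frame: the origin (TCP) lies between the finger pads; the fingertips stand 19 mm ahead of it and the grasp point (between the pads) is the TCP (env.nose_length is the distance from the TCP to the fingertips, in mm); z points along the fingers, y is the line along which they close (so a half turn about z gives the same grasp; the last joint's range is limited). The gripper opens to 95 mm and grips with 3 to 60 N. Pads are 20 mm wide; open, the fingers measure 119 mm over their backs; the gripper's body (75 mm by 180 mm) begins 59 mm behind the grasp point.
Start: joints at [-1.308, 0.491, 1.559, -0, 1.092, -0.106], TCP at [225.333, -582.983, 233.661] pointing down, gripper open.
Joint ranges: [-3.1, 3.1], [-0.84, 2.19], [0.05, 2.79], [-1.13, 4.28], [0.06, 2.93], [-2.69, 2.69]. Speed limits (rad/s): [2.22, 2.22, 2.79, 3.14, 3.14, 3.14].

INTERFACE

Orientations are given as [roll, pitch, yaw] about the fixed x, y, z axes, in that order (R = Rz(yaw) Ry(pitch) Rx(roll)).
In Python, from cell import env gives the robot as it stands. The module is installed in compiled form; this text tells all that it offers.
- The arm moves only by the tool drive_tool, never from a script. Its argument "rows" is a list that holds one entry, the list of rows, each a list of 7 numbers: the shift along the tool's x, y, z scaled (see below), then the turn, a rotation vector about the tool's x, y, z scaled (see below), then the opening, from 0 (shut) to 1 (fully open). In form: [[[tx, ty, tz, ax, ay, az, jaw], ...]]. A call has 1 to 5 rows; each row shifts and turns the commanded pose from where the row before left it, along the tool's axes as they then stand; what a row does not reach is not made up. The controller multiplies each number of a shift by 250 mm and each number of a turn by 180 degrees. A row lasts 1/8 s, in which the tool goes at most 62.5 mm and 10.7 degrees, less where a joint would pass 70% of its speed; a pose out of reach is approached as far as the arm can. A call with a number of a shift or a turn outside -1 to 1 is refused whole. A call with a gripper value outside its range is refused whole. The fingers move at their own pace and stop on an object; the grip force is fixed at half the most. Time passes only in rows, so rows that do not move let the fingers close. It gives the time, the measured TCP pose, the force, the opening and the grip force at its end, in the units of the state.
- env.state(): the state, without advancing time (a new reading comes with each control period).
- env.read_camera(name): name is "side" or "top"; returns a dict with "color" (480x640x3 uint8, blue, green, red), "camera_matrix" (3x3 intrinsics, pixels), "pose" (4x4, takes a point from camera to world coordinates). Camera axes: x right, y up, looking along -z (the intrinsics and any distortion apply to the point x, -y, -z); pixel columns grow to the right and rows downward; lengths in mm; the calibration is good to about 2 mm. A picture is of the moment at which its call begins. There is no depth.
- env.job_done(): hands the job in; it is judged then, once.
Trained networks look in a picture, given as the dict that the camera call returned (one of the last four; its "shot" number tells which), for a name from the list of things; names that differ only in an ending like _2 or _b are one class to them, and where a whole thing is asked for, a point or a joint stands for the part that bears it (a point fixed in the world has none). Each returns a list of dicts, best first, with "score" (0 to 1); they miss things now and then, are a little off and sometimes report something else, mostly with a low value. They report only what shows in the picture. A call takes as long as a camera call.
- env.search_frame(name, picture): "at" ([x, y, z] in mm, in the coordinates of the camera as it stood for that picture, good to about 4 mm: the middle of the surface that is visible of it).
- env.place_of(name, picture): "at" ([x, y, z] in mm, in the coordinates of the camera as it stood for that picture, good to about 4 mm: a listed point, or the origin of a listed thing).
The state is a dict: "t": time; "joints": joint angles; "qvel": joint speeds; "tau": joint torques, N m; "eef_pos": TCP position; "tcp_rot": TCP orientation; "ft_force": force on the tool from outside, world axes, zero at the start; "moment": the same for the moment, N m; "opening": opening from 0.0 (shut) to 1.0 (fully open); "grip_force": force on a finger pad.
Only numpy, scipy, OpenCV 4.12 (cv2) and the standard library are available. Lean on these libraries where they do the work, as an engineer would, in place of code of your own. Each camera call takes 0.05 s, during which the arm holds its last target. There are 200 camera calls.

## Working session

There is one attempt and no reset: what is moved stays moved. The work goes in short steps, Python scripts to look and compute and a tool call to move; the robot and the scene stay as the last step left them, time stands still between calls to the robot, and variables do not carry over. Pictures are saved under pics/ and viewed, at most 10 in all, crops included, and the job is handed in when it is done.

Besides the shell and the picture viewer there is one more tool, called after "Call:" as name(argument=value, ...) on one line, values as JSON. drive_tool: Moves the arm, as the interface text tells. Its arguments: {"type":"object","properties":{"rows":{"type":"array","items":{"type":"array","items":{"type":"array","items":{"type":"number","minimum":-1,"maximum":1}}}}},"required":["rows"]}

```bash
mkdir -p pics
cat > h.py <<'E'
from cell import env
import numpy as np, cv2
def look(cam,names,fn=None):
    p=env.read_camera(cam); T=np.array(p["pose"])
    if fn: cv2.imwrite("pics/"+fn,p["color"])
    for n in names:
        for d in env.place_of(n,p)[:2]:
            print(cam,n,round(d["score"],2),(T@np.r_[d["at"],1])[:3].round(1))
    return p
E
python3 - <<'E'
from h import *
N=["marker","marker_grip","loop_crown","hook_seat","cake","cake_top","jam_jar","mug_blue","sugar_tin","lemon"]
for c in("side","top"):
    p=look(c,N,c+"0.png"); print(np.array(p["pose"]).round(3).tolist(),np.array(p["camera_matrix"]).round(1).tolist())
s=env.state();print(s)
E
```

```text
side marker 0.75 [527.6 272.4  88. ]
side marker_grip 0.78 [527.6 265.4 171.7]
side loop_crown 0.95 [522.7 268.6 204.7]
side hook_seat 0.63 [522.1 266.  211.8]
side cake 0.81 [ 4.729e+02 -2.167e+02 -1.000e-01]
side sugar_tin 0.77 [680.1  -3.6   3.1]
side lemon 0.93 [440.7 477.3  -3. ]
[[-0.198, 0.441, -0.876, -478.464], [-0.98, -0.079, 0.182, 339.595], [0.011, 0.894, 0.448, 679.435], [0.0, 0.0, 0.0, 1.0]] [[445.8, 0.0, 324.0], [0.0, 445.8, 239.8], [0.0, 0.0, 1.0]]
top marker 0.85 [526.7 269.2  84.9]
top marker 0.66 [442.8 482.1   2. ]
top marker_grip 0.57 [528.  265.7 174.7]
top loop_crown 0.81 [529.  267.8 210.2]
top hook_seat 0.79 [521.3 267.2 210.3]
top cake 0.86 [ 476.8 -217.     1.2]
top cake 0.67 [ 6.81e+02 -4.20e+00  5.00e-01]
top cake_top 0.76 [ 477.4 -218.3   68.6]
top jam_jar 0.87 [397.3   3.3   3.5]
top mug_blue 0.69 [ 5.2e+02 -7.0e+00  4.0e-01]
top mug_blue 0.33 [528.6 268.3 211.5]
top sugar_tin 0.77 [680.5  -4.    2.3]
top sugar_tin 0.18 [519.4  -7.5   1.6]
top lemon 0.54 [443.2 479.2   1.2]
top lemon 0.53 [527.  272.4  84.7]
[[-0.01, 0.993, -0.115, 380.492], [-1.0, -0.009, 0.005, 131.243], [0.004, 0.115, 0.993, 1605.298], [0.0, 0.0, 0.0, 1.0]] [[530.8, 0.0, 314.9], [0.0, 530.8, 235.8], [0.0, 0.0, 1.0]]
{'t': 1.1, 'joints': array([-1.30759054e+00,  4.90935911e-01,  1.55890827e+00, -2.91674688e-05,
        1.09169408e+00, -1.05570608e-01]), 'qvel': array([-1.55061155e-03,  1.19472328e-03, -1.76808319e-03,  1.33745617e-03,
        3.06755467e-05,  7.95862411e-04]), 'tau': array([-5.61446854e-03, -6.12498093e+01, -2.58443999e+01,  6.92388718e-02,
        4.45917144e-02, -3.73124567e-05]), 'eef_pos': array([ 225.33228653, -582.98170547,  233.63577161]), 'tcp_rot': array([3.14154129e+00, 3.14719632e-05, 3.68789834e-01]), 'ft_force': array([-0.38977151, -0.6831326 ,  0.1901493 ]), 'moment': array([ 0.03406422, -0.00089356,  0.01880328]), 'grip_force': 0.0, 'opening': 1.0019076867957428}
```

Run:
```python
import cv2,numpy as np
a=cv2.imread("pics/top0.png"); s=cv2.imread("pics/side0.png")
# crops from top: marker and cake
cv2.imwrite("pics/top_m.png",np.hstack([cv2.resize(a[130:250,200:330],None,fx=3,fy=3,interpolation=cv2.INTER_CUBIC),cv2.resize(a[130:250,370:500],None,fx=3,fy=3,interpolation=cv2.INTER_CUBIC)]))
```

```text
(no output)
```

View pics/top0.png

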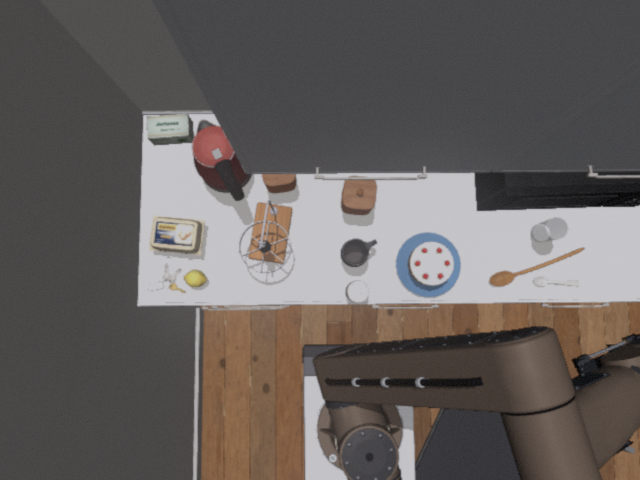

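View pics/side0.png

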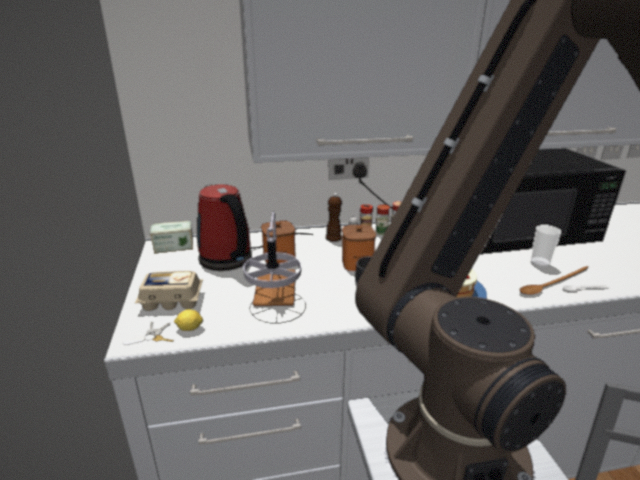

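Run:
```python
from h import *
a=cv2.imread("pics/top0.png"); 
f=lambda c:cv2.resize(c,None,fx=5,fy=5,interpolation=cv2.INTER_CUBIC)
cv2.imwrite("pics/top_m2.png",np.hstack([f(a[195:290,230:305]),f(a[217:312,395:470])]))
p=env.read_camera("top");T=np.array(p["pose"]);K=np.array(p["camera_matrix"])
def ray(u,v,z):
    d=T[:3,:3]@np.array([(u-K[0,2])/K[0,0],-(v-K[1,2])/K[1,1],-1]); o=T[:3,3]
    return o+d*(z-o[2])/d[2]
c=p["color"].astype(int); m=((c[...,2]-c[...,1]>60)&(c[...,2]-c[...,0]>40)).astype(np.uint8)
m[:217]=0;m[312:]=0;m[:,:395]=0;m[:,470:]=0
n,l,st,ce=cv2.connectedComponentsWithStats(m)
P=[]
for i in range(1,n):
    if st[i,4]<6: continue
    w=c[...,2]-c[...,1]; ys,xs=np.where(l==i); ww=w[ys,xs]
    P.append(ray((xs*ww).sum()/ww.sum(),(ys*ww).sum()/ww.sum(),69)); print(ce[i],st[i,4],P[-1].round(1))
P=np.array(P); C=P.mean(0); print("centre",C)
d=P-C; an=np.degrees(np.arctan2(d[:,1],d[:,0])); print(np.hypot(d[:,0],d[:,1]),an,np.mod(an,60))
# plate
b=((c[...,0]-c[...,2]>40)).astype(np.uint8); b[:217]=0;b[312:]=0;b[:,:380]=0;b[:,480:]=0
ys,xs=np.where(b); (e,ax,_)=cv2.fitEllipse(cv2.convexHull(np.stack([xs,ys],1).astype(np.int32))); print("plate",e,ax,ray(e[0],e[1],13))
s=cv2.imread("pics/side0.png")
```

```text
[424.36363636 250.09090909] 11 [ 513.  -194.2   69. ]
[438.81818182 249.81818182] 11 [ 513.2 -236.7   69. ]
[417.33333333 262.75      ] 12 [ 476.1 -172.7   69. ]
[446.61538462 262.61538462] 13 [ 475.9 -258.    69. ]
[425.13333333 275.53333333] 15 [ 438.9 -194.2   69. ]
[439.86666667 275.53333333] 15 [ 438.7 -236.9   69. ]
centre [ 475.97430191 -215.47179814   69.        ]
[42.69602199 42.87133615 42.72370064 42.53754581 42.71093626 43.02661127] [  29.82552125  -29.66739481   89.83013695  -90.10454111  150.15521387
 -150.08691217] [29.82552125 30.33260519 29.83013695 29.89545889 30.15521387 29.91308783]
plate (427.92919921875, 264.3558044433594) (62.564842224121094, 64.11273956298828) [ 474.64997698 -215.63113219   13.        ]
```

View pics/top_m2.png

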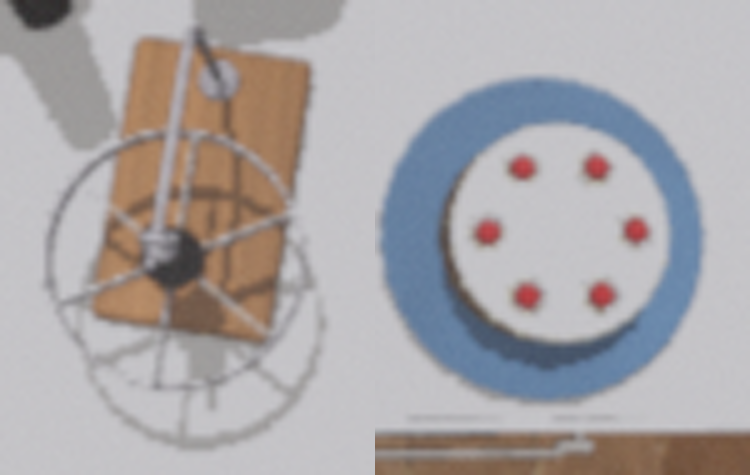

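```bash
cat >> h.py <<'E'
def ray(p,u,v,z):
    T=np.array(p["pose"]);K=np.array(p["camera_matrix"])
    d=T[:3,:3]@np.array([(u-K[0,2])/K[0,0],-(v-K[1,2])/K[1,1],-1]); o=T[:3,3]
    return o+d*(z-o[2])/d[2]
E
python3 - <<'E'
from h import *
p=env.read_camera("top")
r=lambda x,y,z:ray(p,230+(x-2)/5,195+(y-2)/5,z)
def seg(n,a,b,z):
    A=r(*a,z);B=r(*b,z);d=B-A;print(n,((A+B)/2).round(1),np.hypot(*d[:2]).round(1),np.degrees(np.arctan2(d[1],d[0])).round(1))
seg("blade x",(157,388),(192,132),100)
seg("blade",(60,303),(290,214),100);seg("blade",(268,335),(108,205),100)
seg("footL",(95,312),(135,40),16);seg("footR",(270,342),(308,65),16)
seg("rod",(158,240),(192,38),240)
for n in("marker_grip","loop_crown","hook_seat","marker"):
  look("top",[n]);look("side",[n])
E
```

```text
blade x [524.8 267.2 100. ] 147.5 -7.7
blade [525.3 266.9 100. ] 140.0 -69.2
blade [518.7 259.7 100. ] 118.1 50.5
footL [584.2 310.7  16. ] 166.9 -8.1
footR [566.5 205.9  16. ] 169.5 -8.0
rod [574.4 254.4 240. ] 107.2 -9.4
top marker_grip 0.7 [525.8 264.5 173.1]
side marker_grip 0.79 [524.2 267.8 171.9]
top loop_crown 0.76 [528.  267.  210.8]
side loop_crown 0.95 [523.8 266.1 207.1]
top hook_seat 0.91 [522.5 265.7 211.5]
side hook_seat 0.73 [520.1 268.3 214.6]
top marker 0.95 [528.6 271.2  85.4]
top marker 0.69 [520.5 265.9 214.1]
side marker 0.91 [529.1 270.2  88.4]
```

Call:
drive_tool(rows=[[[0,0,-0.033,0,0,0.054,1],[0,0,-0.033,0,0,0.054,1],[0,0,-0.033,0,0,0.054,1],[0.098,-0.197,0,0,0,0,1],[0.098,-0.197,0,0,0,0,1]]])

```text
t: 2.62
eef_pos: [287.9, -491.3, 258.3]
tcp_rot: [3.142, -0.0, -0.142]
ft_force: [0.7, -0.5, -0.4]
opening: 1.003
grip_force: 0.0
```

Call:
drive_tool(rows=[[[0.098,-0.197,0,0,0,0,1],[0.098,-0.197,0,0,0,0,1],[0.098,-0.197,0,0,0,0,1],[0.098,-0.197,0,0,0,0,1],[0.098,-0.197,0,0,0,0,1]]])

```text
t: 3.25
eef_pos: [444.1, -264.0, 258.6]
tcp_rot: [3.141, -0.0, -0.14]
ft_force: [0.5, -1.4, 0.5]
opening: 1.0
grip_force: 0.0
```

Call:
drive_tool(rows=[[[0.003,-0.2,0,0,0,0,1],[0.003,-0.2,0,0,0,0,1],[0.003,-0.2,0,0,0,0,1],[0.003,-0.2,0,0,0,0,1],[0.003,-0.2,0,0,0,0,1]]])

```text
t: 3.88
eef_pos: [482.0, -16.9, 258.6]
tcp_rot: [3.142, -0.001, -0.14]
ft_force: [0.2, -0.6, -0.5]
opening: 0.999
grip_force: 0.0
```

Call:
drive_tool(rows=[[[0,-0.2,0,0,0,0,1],[0,-0.2,0,0,0,0,1],[0,-0.2,0,0,0,0,1],[0,-0.2,0,0,0,0,1],[0,0,0,0,0,0,1]]])

```text
t: 4.5
eef_pos: [509.8, 182.1, 258.2]
tcp_rot: [-3.141, -0.0, -0.137]
ft_force: [-0.0, -0.8, 0.6]
opening: 1.001
grip_force: 0.0
```

Run:
```python
from h import *
N=["marker","marker_grip","loop_crown","hook_seat"]
look("top",N);p=look("side",N,"side1.png")
c=p["color"][190:320,200:360]; cv2.imwrite("pics/s1.png",cv2.resize(c,None,fx=4,fy=4,interpolation=cv2.INTER_CUBIC))
s=env.state();print(s["eef_pos"],s["tcp_rot"])
```

```text
top hook_seat 0.86 [518.9 266.4 212.2]
top hook_seat 0.57 [437.4 481.3   1.5]
side marker 0.82 [528.1 270.9  86.4]
side marker 0.25 [ 477.1 -212.6   61.6]
side marker_grip 0.63 [529.5 264.9 170.8]
side loop_crown 0.66 [522.9 266.2 206. ]
side hook_seat 0.9 [522.7 269.3 212.7]
side hook_seat 0.29 [ 4.764e+02 -2.182e+02  3.000e-01]
[509.9757848  178.92240309 258.47875627] [ 3.14157329e+00 -1.97922699e-04 -1.41097445e-01]
```

View pics/s1.png

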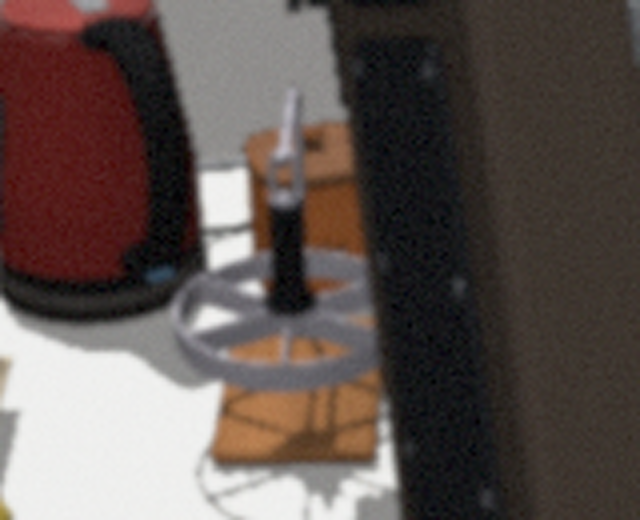

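Call:
drive_tool(rows=[[[0.007,-0.18,0,0,0,0,1],[0.007,-0.18,0,0,0,0,1],[0,0,0.08,0,0,0,1],[0,0,0.08,0,0,0,1],[0,0,0,0,0,0,1]]])

```text
t: 5.62
eef_pos: [525.5, 267.8, 217.2]
tcp_rot: [3.14, 0.002, -0.14]
ft_force: [-0.1, -0.6, 0.3]
opening: 1.003
grip_force: 0.0
```

Run:
```python
from h import *
N=["marker","marker_grip","loop_crown","hook_seat"]
p=look("side",N,"side2.png")
c=p["color"][160:320,200:380]; cv2.imwrite("pics/s2.png",cv2.resize(c,None,fx=4,fy=3.7,interpolation=cv2.INTER_CUBIC))
s=env.state();print(s["eef_pos"],s["tcp_rot"])
T=np.array(p["pose"]);o=T[:3,3]
for v in (245,250,255):
  a=ray(p,272,v,148);d=(a-o)/(a-o)[0];print((o+d*(526-o[0])).round(1))
```

```text
side marker 0.68 [529.2 270.4  84.1]
side marker_grip 0.93 [528.4 268.4 173.6]
side loop_crown 0.6 [524.5 265.9 206.7]
[526.25088383 268.06060567 219.26447623] [-3.14102443e+00 -1.28473145e-03 -1.40379109e-01]
[526.  264.8 163.1]
[526.  265.4 148.8]
[526.  266.  134.5]
```

View pics/s2.png

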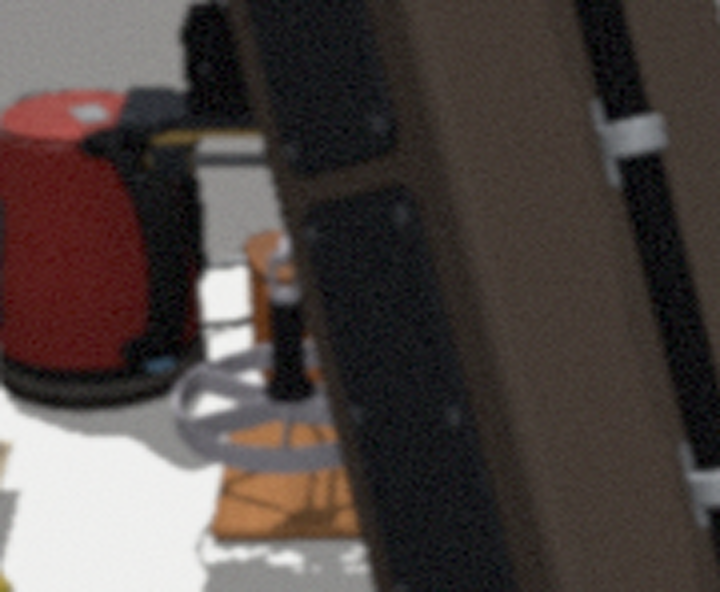

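Call:
drive_tool(rows=[[[0,0.005,0.06,0,0,0,1],[0,0,0.06,0,0,0,1],[0,0,0.06,0,0,0,1],[0,0,0,0,0,0,1],[0,0,0,0,0,0,1]]])

```text
t: 6.5
eef_pos: [525.9, 267.0, 173.4]
tcp_rot: [3.142, -0.0, -0.14]
ft_force: [0.2, 0.6, 0.3]
opening: 1.006
grip_force: 0.0
```

Call:
drive_tool(rows=[[[0,0,0,0,0,0,0.4],[0,0,0,0,0,0,0],[0,0,0,0,0,0,0],[0,0,0,0,0,0,0],[0,0,0,0,0,0,0]]])

```text
t: 7.12
eef_pos: [525.8, 266.9, 173.4]
tcp_rot: [3.142, -0.0, -0.14]
ft_force: [-0.4, -0.1, 0.1]
opening: 0.528
grip_force: 0.0
```

Call:
drive_tool(rows=[[[0,0,0,0,0,0,0],[0,0,0,0,0,0,0],[0,0,0,0,0,0,0],[0,0,0,0,0,0,0],[0,0,0,0,0,0,0]]])

```text
t: 7.75
eef_pos: [525.7, 267.0, 173.3]
tcp_rot: [-3.141, -0.0, -0.14]
ft_force: [-0.4, 2.4, -0.9]
opening: 0.227
grip_force: 29.9
```

Call:
drive_tool(rows=[[[0,0,0,0,0,0,0],[0,0,0,0,0,0,0],[0,0,0,0,0,0,0]]])

```text
t: 8.12
eef_pos: [525.7, 266.9, 173.4]
tcp_rot: [-3.142, -0.0, -0.14]
ft_force: [-0.7, 3.1, -1.0]
opening: 0.228
grip_force: 29.9
```

Call:
drive_tool(rows=[[[0,0,-0.02,0,0,0,0],[0,0,-0.02,0,0,0,0],[0,0,-0.018,0,0,0,0],[0,0,0,0,0,0,0],[0,0,0,0,0,0,0]]])

```text
t: 8.75
eef_pos: [525.7, 266.8, 187.8]
tcp_rot: [3.141, 0.0, -0.14]
ft_force: [0.2, 0.7, -2.6]
opening: 0.229
grip_force: 29.9
```

Run:
```python
from h import *
p=look("side",["marker","loop_crown","hook_seat"],"side3.png")
c=p["color"][190:320,200:360]; cv2.imwrite("pics/s3.png",cv2.resize(c,None,fx=4,fy=4,interpolation=cv2.INTER_CUBIC))
```

```text
side marker 0.61 [524.3 269.5 103.5]
side marker 0.46 [ 475.3 -214.    59.5]
side loop_crown 0.96 [522.8 268.9 218.8]
side hook_seat 0.56 [440.3 475.5  -4.3]
```

View pics/s3.png

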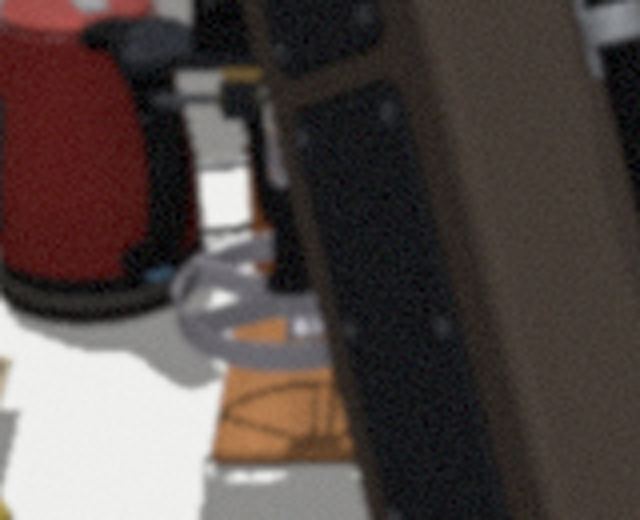

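Call:
drive_tool(rows=[[[-0.03,0,0,0,0,0,0],[-0.05,0,0,0,0,0,0],[-0.05,0,0,0,0,0,0],[-0.05,0,0,0,0,0,0],[-0.04,0,0,0,0,0,0]]])

```text
t: 9.57
eef_pos: [470.3, 274.8, 188.0]
tcp_rot: [3.142, -0.0, -0.14]
ft_force: [-0.2, -0.3, -2.3]
opening: 0.229
grip_force: 29.9
```

Call:
drive_tool(rows=[[[0,0,-0.1,0,0,0,0],[0,0,-0.1,0,0,0,0],[0,0,-0.1,0,0,0,0],[0,0,0,0,0,-0.0224,0],[0,0,0,0,0,-0.0224,0]]])

```text
t: 10.2
eef_pos: [470.9, 274.6, 263.2]
tcp_rot: [-3.141, -0.001, 0.003]
ft_force: [-0.5, -0.6, -2.0]
opening: 0.229
grip_force: 29.9
```

Call:
drive_tool(rows=[[[0,0.1,0,0,0,0,0],[0,0.15,0,0,0,0,0],[0,0.18,0,0,0,0,0],[0,0.18,0,0,0,0,0],[0,0.18,0,0,0,0,0]]])

```text
t: 10.82
eef_pos: [470.9, 75.9, 263.0]
tcp_rot: [3.141, -0.001, 0.001]
ft_force: [1.3, 0.5, -3.1]
opening: 0.229
grip_force: 30.0
```

Call:
drive_tool(rows=[[[0,0.18,0,0,0,0,0],[0,0.18,0,0,0,0,0],[0,0.18,0,0,0,0,0],[0,0.18,0,0,0,0,0],[0,0.18,0,0,0,0,0]]])

```text
t: 11.45
eef_pos: [471.2, -149.1, 263.0]
tcp_rot: [3.141, -0.0, 0.001]
ft_force: [0.4, 0.7, -2.5]
opening: 0.228
grip_force: 30.0
```

Call:
drive_tool(rows=[[[0.018,0.13,0,0,0,0,0],[0,0.09,0,0,0,0,0],[0,0.04,0,0,0,0,0],[0,0,0.1,0,0,0,0],[0,0,0,0,0,0,0]]])

```text
t: 12.08
eef_pos: [475.4, -212.0, 236.8]
tcp_rot: [-3.14, 0.003, 0.001]
ft_force: [0.1, 0.4, -2.7]
opening: 0.235
grip_force: 30.0
```

Run:
```python
from h import *
N=["marker","marker_grip","cake","cake_top"]
p=look("top",N,"top4.png");q=look("side",N,"side4.png")
f=lambda c:cv2.resize(c,None,fx=3,fy=3,interpolation=cv2.INTER_CUBIC)
cv2.imwrite("pics/c4.png",np.hstack([f(p["color"][190:320,370:490]),f(q["color"][200:330,400:520])]))
s=env.state();print(s["eef_pos"],s["tcp_rot"],s["ft_force"],s["moment"])
```

```text
top cake 0.8 [ 473.4 -215.9    0.5]
top cake_top 0.82 [ 480.3 -215.7   65.6]
top cake_top 0.21 [440.2 481.9   0. ]
side marker 0.55 [ 478.6 -212.4  154.6]
side cake 0.71 [ 472.7 -214.4   -1.5]
side cake_top 0.93 [ 474.4 -216.9   60.3]
[ 476.13569534 -212.88651347  238.15645943] [ 3.14125571e+00 -4.05535579e-04  7.15682759e-04] [-0.50278232  0.65537425 -2.64673174] [0.05261115 0.01220641 0.00852875]
```

View pics/c4.png

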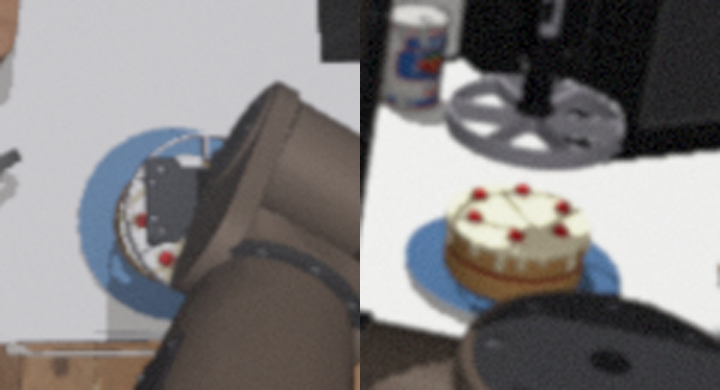

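Call:
drive_tool(rows=[[[0,0.006,0.05,0,0,0,0],[0,0,0.05,0,0,0,0],[0,0,0.05,0,0,0,0],[0,0,0.04,0,0,0,0],[0,0,0,0,0,0,0]]])

```text
t: 13.2
eef_pos: [475.8, -214.3, 189.5]
tcp_rot: [-3.141, 0.001, 0.001]
ft_force: [0.1, -0.1, -2.1]
opening: 0.232
grip_force: 30.0
```

```bash
cat > ov.py <<'E'
from h import *
import sys
tag,dz,dx,dy,yaw=sys.argv[1],*map(float,sys.argv[2:6])
p=look("side",["marker","marker_grip","cake_top"]); s=env.state(); e=s["eef_pos"]; print(e,s["tcp_rot"])
T=np.linalg.inv(np.array(p["pose"]));K=np.array(p["camera_matrix"])
def pr(P):
    c=(T[:3,:3]@np.array(P).T).T+T[:3,3]; return np.stack([K[0,0]*c[:,0]/-c[:,2]+K[0,2],K[1,1]*-c[:,1]/-c[:,2]+K[1,2]],1)
c=p["color"].astype(int); m=((c[...,2]-c[...,1]>60)&(c[...,2]-c[...,0]>40)).astype(np.uint8); m[:250]=0;m[:,:425]=0;m[:,500:]=0;m[285:]=0
n,l,st,ce=cv2.connectedComponentsWithStats(m); 
for i in range(1,n):
    if st[i,4]>4: print(ce[i].round(1),st[i,4])
a=np.radians(np.arange(30,390,60)); ch=pr([[476+43*np.cos(t),-215.5+43*np.sin(t),67] for t in a]); print(ch.round(1).tolist())
u0,v0,f=400,190,6
im=cv2.resize(p["color"][v0:v0+100,u0:u0+120],None,fx=f,fy=f,interpolation=cv2.INTER_CUBIC)
o=np.array([e[0]+dx,e[1]+dy,e[2]-dz]); t=np.linspace(0,2*np.pi,73)
def dr(P,col,cl=False):
    q=((pr(P)-[u0,v0]+.5)*f).round().astype(np.int32); cv2.polylines(im,[q],cl,col,1)
dr([o+[74.5*np.cos(k),74.5*np.sin(k),20] for k in t],(0,0,255)); dr([o+[74.5*np.cos(k),74.5*np.sin(k),0] for k in t],(0,255,0))
for k in np.radians([0,60,120])+np.radians(yaw):
    w=72*np.array([np.cos(k),np.sin(k),0]); dr([o+w+[0,0,20],o-w+[0,0,20]],(255,0,255))
dr([[476+64*np.cos(k),-215.5+64*np.sin(k),64] for k in t],(255,128,0))
cv2.imwrite(f"pics/{tag}.png",im); cv2.imwrite(f"pics/{tag}_raw.png",p["color"])
E
python3 ov.py ov1 87.4 0 0 0
```

```text
side marker 0.59 [ 477.  -210.1  102.7]
side marker 0.22 [ 476.2 -216.7   62.1]
side marker_grip 0.81 [ 476.4 -216.5  188.8]
side cake_top 0.73 [ 475.8 -212.6   62.4]
[ 476.28533389 -214.53128748  190.76052933] [ 3.14110510e+00 -6.90568593e-04  6.11994173e-04]
[453.8 262.3] 12
[437.7 271.2] 12
[451.7 278.1] 9
[466.4 276.8] 8
[[439.1, 264.4], [437.5, 271.9], [451.1, 278.3], [466.1, 276.7], [466.9, 269.0], [453.4, 263.1]]
```

View pics/ov1.png

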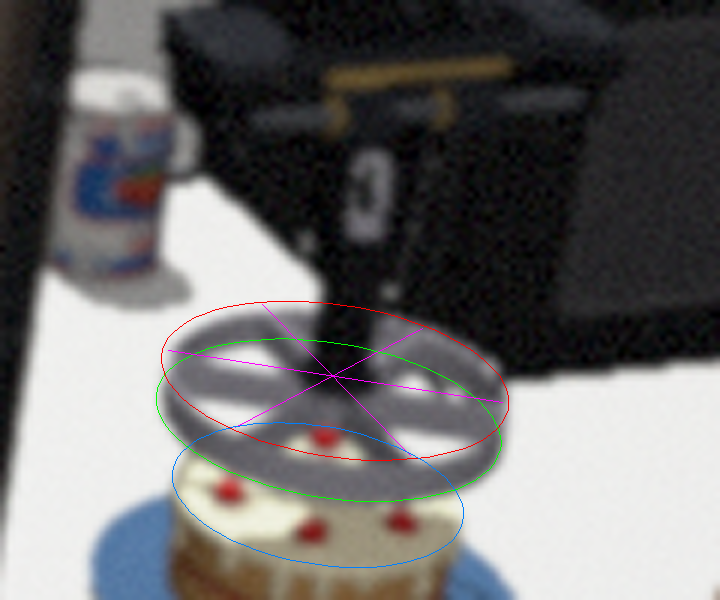

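Call:
drive_tool(rows=[[[0,0.004,0.03,0,0,0,0],[0,0,0.03,0,0,0,0],[0,0,0.03,0,0,0,0],[0,0,0.022,0,0,0,0],[0,0,0,0,0,0,0]]])

```text
t: 14.02
eef_pos: [476.0, -215.4, 161.9]
tcp_rot: [-3.141, 0.001, 0.001]
ft_force: [0.5, 0.6, -2.2]
opening: 0.229
grip_force: 30.0
```

Call:
drive_tool(rows=[[[0,0,0,0,0,0,0],[0,0,0,0,0,0,0],[0,0,0,0,0,0,0],[0,0,0,0,0,0,0],[0,0,0,0,0,0,0]]])

```text
t: 14.65
eef_pos: [476.1, -215.4, 162.4]
tcp_rot: [3.141, -0.0, 0.001]
ft_force: [-0.1, 0.5, -3.7]
opening: 0.228
grip_force: 30.0
```

```bash
python3 ov.py ov2 87.4 0 0 0
```

```text
side marker 0.61 [ 478.6 -213.    75.4]
side marker_grip 0.73 [ 471.9 -214.6  161.7]
side cake_top 0.84 [ 475.8 -212.5   63.4]
[ 476.07818032 -215.44320702  162.3779421 ] [ 3.14149830e+00 -1.96502749e-05  5.94675184e-04]
[[439.1, 264.4], [437.5, 271.9], [451.1, 278.3], [466.1, 276.7], [466.9, 269.0], [453.4, 263.1]]
```

View pics/ov2.png

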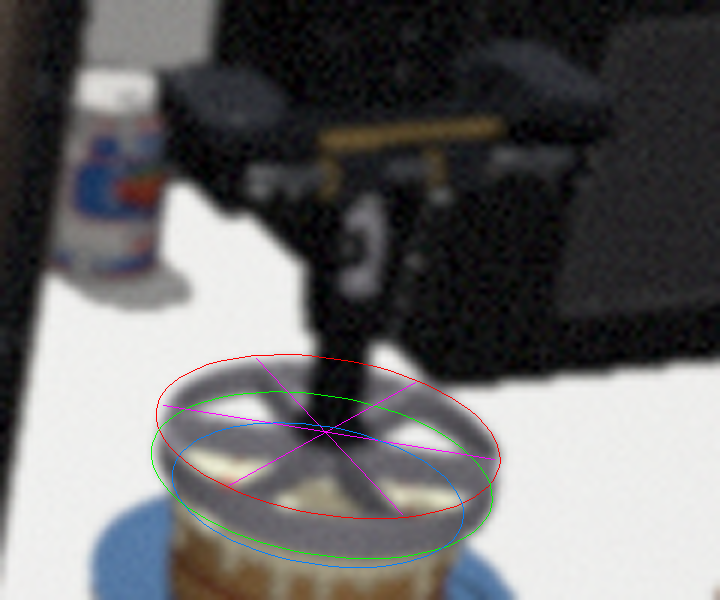

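The overlay matches the picture. The ring sits at about x 155–500 and y 358–560, centred on the cake rim, with the blades just above the icing. The wrist force is only the marker's weight, so I am handing in.

```bash
python3 -c "
from cell import env
print(env.job_done())"
```

```text
the job is handed in; nothing more can be done
None
```

I handed the job in with the marker held still about 11 mm above the icing (estimated), level, centred on the cake and its blades midway between the cherries; the hand-in gave no verdict.

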